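# Open up the dropper-bottle rack

## Robot

A 6-joint arm with a two-finger parallel gripper is mounted at the origin on the work surface. World frame = base frame: x ahead of the robot, y to its left, z up, the work surface at z = 0. Lengths are in m, angles in rad, forces in N, time in s.
With the tool pointing down it reaches from about 0.275 to 0.825 m from the base axis. Payload 4.9 kg.
Tool frame: the origin (TCP) lies midway between the tips of the shut fingers; the grasp point (between the pads) lies 19 mm behind it (bot.grip_depth is the distance from the TCP to the grasp point, in m); z points along the fingers, y is the line along which they close (so a half turn about z gives the same grasp; the last joint's range is limited). The gripper opens to 85 mm and grips with 20 to 120 N. Pads are 22 mm wide; open, the fingers measure 114 mm over their backs; the gripper's body (76 mm by 85 mm) begins 54 mm behind the grasp point. The pads swing forward as they close: fully open they stand 13 mm farther back than shut.
Start: joints at [1.184, 0.326, -0.193, 1.052, 0, 1.437], TCP at [0.138, 0.533, 0.231] pointing down, gripper open.
Joint ranges: [-2.65, 2.65], [-0.97, 1.79], [-1.3, 1.35], [-1.93, 2.1], [-1.47, 1.37], [-3.14, 3.14]. Speed limits (rad/s): [2.57, 2.57, 3.14, 3.14, 3.14, 3.14].

## Interface

Orientations are given as a unit quaternion [w, x, y, z].
In Python, from cell import bot gives the robot as it stands. Calls block until the motion is done:
- bot.move_pose(position, orientation): joint-space move of the TCP to a pose.
- bot.move_linear(position, speed=0.15, rotation=None, until_force=None): straight line of the TCP; rotation=None keeps the orientation; speed is the mean speed in m/s. With until_force (N) it stops when the force on the tool has changed by that much, and returns True; else False.
- bot.goto_joints(angles): joint-space move.
- bot.set_gripper(opening, grasp_force=None): opening from 0.0 (shut) to 1.0 (fully open); grasp_force is the grip in N (None keeps the last); returns when the fingers have stopped.
- bot.wait(seconds).
- bot.solve_ik(position, orientation): joint angles nearest the present ones, or None.
- bot.camera(name): name is "side" or "top" or "wrist"; returns the picture (480x640x3 uint8, red, green, blue); there is no depth.
- bot.calibration(name): a dict with "mtx" (3x3 intrinsics, pixels), "extrinsics" (4x4, takes a point from world to camera coordinates); the wrist camera has in their place "hand_eye" (4x4, takes a point from camera to tool coordinates, whose origin is the TCP and whose axes are the flange's). Camera axes: x right, y down, z forward; pixel columns grow to the right and rows downward; lengths in m; the calibration is good to about 2 mm. A picture is of the moment at which its call begins: read the wrist's pose just before it. calibration takes no time and is no camera call.
A pose or a line that the arm cannot do raises bot.PlanningError and nothing moves.
- bot.close_job(): hands the job in; it is judged then, once.
Trained networks look in the newest picture that a camera, given by its name, has taken for a name from the list of things; names that differ only in an ending like _2 or _b are one class to them, and where a whole thing is asked for, a point or a joint stands for the part that bears it (a point fixed in the world has none). Each returns a list of dicts, best first, with "confidence" (0 to 1); they miss things now and then, are a little off and sometimes report something else, mostly with a low value. They report only what shows in the picture. A call takes as long as a camera call.
- bot.search_frame(camera, thing): "bbox" ([left, top, width, height] in pixels, round what is visible of it).
Readings, each from a call of its own:
- bot.read_clock(): time.
- bot.read_joint_positions(): joint angles.
- bot.read_joint_vel(): joint speeds.
- bot.read_joint_efforts(): joint torques, N m.
- bot.read_position(): TCP position.
- bot.read_tool_rot(): TCP orientation.
- bot.read_ft_force(): force on the tool from outside, world axes, zero at the start.
- bot.read_moment(): the same for the moment, N m.
- bot.read_gripper_width(): opening from 0.0 (shut) to 1.0 (fully open).
- bot.read_finger_force(): force on a finger pad.
Only numpy, scipy, OpenCV 4.12 (cv2) and the standard library are available. Lean on these libraries where they do the work, as an engineer would, in place of code of your own. Each camera call takes 0.05 s, during which the arm holds its last target. There are 200 camera calls.

## Task

One of the two wooden racks holds the tall dropper bottles; to make room for more of them, press down the black release paddle on top of that rack's sliding stop and, keeping it pressed, push the stop all the way back along its toothed bar, away from the bottles, until it meets the end block. Then let go and move clear. Only press and push: pick nothing up, and leave the bottles, the other rack's stop and everything else on the bench where they stand.

Things in the scene. Friction and masses are not known exactly. Their poses are not given: they have to be found in the camera images.
- rack_d: Wooden rack fixed to the bench, holding two tall thin dropper bottles: board 104 x 280 x 16 mm, origin under its centre. y axis: along the toothed steel bar, from the end wall by the bottle lane's start (y = -134 mm) to the low end block (y = +134 mm). x axis: across, from the bottle lane (x about -18 mm) to the bar (x = +27 mm). z up.
- stop_d (a joint): Position (m) of rack_d's sliding stop along its bar, growing to the rack's +y: 0 nearest the bottles, 0.108 fully back at the end block. Grey block 40 x 65 mm, top 61 mm above the bench. A ratchet blocks it to +y (gives 8 mm at most) unless its paddle is held down; then it slides with 3 N of friction (plus 6 N per m/s). It stays where left.
- release_d (a joint): How far the release paddle on rack_d's stop is pressed down (m): 0 to 0.004 at rest (pawl may sit on a tooth's slope), pawl clear of the teeth from 0.0045, fully down 0.010. Spring: 3 N at 0, 8 N fully down; springs up and locks the stop again when let go. Press it about 8 mm.
- paddle_d (a point): Top centre of rack_d's release paddle: black ribbed push paddle, 34 mm (rack x) by 40 mm (rack y), on the sliding stop, moving with it. Its top is 76 mm above the bench when up, 66 mm fully down (5 mm above the block). 25 mm to the rack's -y an upright plate, 81 mm high, faces the bottles. Axes as the rack's.
- wall_d (a point): Point on the thumb wall at the back of rack_d's stop, on its face that looks to the rack's -y (towards the paddle), 23 mm to +y of the paddle's centre, 89 mm above the bench. Wall 40 mm wide, top 102 mm above the bench. A fingertip holding the paddle down pushes the stop back (+y) against this face. Moves with the stop.
- rack_j: Wooden rack fixed to the bench, holding one squat jar with a white lid: board 104 x 280 x 16 mm, origin under its centre. y axis: along the toothed steel bar, from the end wall by the bottle lane's start (y = -134 mm) to the low end block (y = +134 mm). x axis: across, from the bottle lane (x about -18 mm) to the bar (x = +27 mm). z up.
- stop_j (a joint): Position (m) of rack_j's sliding stop along its bar, growing to the rack's +y: 0 nearest the bottles, 0.108 fully back at the end block. Grey block 40 x 65 mm, top 61 mm above the bench. A ratchet blocks it to +y (gives 8 mm at most) unless its paddle is held down; then it slides with 3 N of friction (plus 6 N per m/s). It stays where left.
- release_j (a joint): How far the release paddle on rack_j's stop is pressed down (m): 0 to 0.004 at rest (pawl may sit on a tooth's slope), pawl clear of the teeth from 0.0045, fully down 0.010. Spring: 3 N at 0, 8 N fully down; springs up and locks the stop again when let go. Press it about 8 mm.
- paddle_j (a point): Top centre of rack_j's release paddle: black ribbed push paddle, 34 mm (rack x) by 40 mm (rack y), on the sliding stop, moving with it. Its top is 76 mm above the bench when up, 66 mm fully down (5 mm above the block). 25 mm to the rack's -y an upright plate, 81 mm high, faces the bottles. Axes as the rack's.
- wall_j (a point): Point on the thumb wall at the back of rack_j's stop, on its face that looks to the rack's -y (towards the paddle), 23 mm to +y of the paddle's centre, 89 mm above the bench. Wall 40 mm wide, top 102 mm above the bench. A fingertip holding the paddle down pushes the stop back (+y) against this face. Moves with the stop.
- dropper1_c (a point): amber glass dropper bottle with black rubber bulb, 32 mm across, 92 mm high, standing loose in rack_d by the end wall; point half-way up
- dropper2_c (a point): the same, the second bottle in rack_d, next to the stop
- jar_c (a point): squat jar with a white lid, 48 mm across, 48 mm high, standing loose in rack_j; point half-way up
- dropper3_c (a point): an amber dropper bottle like the others, 92 mm high, standing alone on the bench, a bystander; point half-way up
- mug_c (a point): white mug, 80 mm across, 92 mm high, a bystander; point half-way up
- alu_bottle_c (a point): aluminium bottle with white cap, 72 mm across, 190 mm high, a bystander; point half-way up
- carton_c (a point): cardboard carton 45 x 45 x 100 mm, a bystander; point half-way up

How it is judged:
On the way, in this order (a step that is already met when the one before it is completed fails the run):
1. the release paddle of the dropper-bottle rack is pressed down (6 mm or more) before its stop is back (value of joint release_d above 0.006 m and value of joint stop_d below 0.06 m), for 0.05 s.
2. the stop is pushed fully back, to within 8 mm of the end block (value of joint stop_d above 0.1 m), for 0.1 s.
At the end, for the whole second after the job is handed in: The stop of the dropper-bottle rack rests within 8 mm of fully back with its paddle sprung up; the other rack's stop is within 12 mm of where it was; bottles, jar and bystanders stand upright (within 0.3 rad) within 20 mm of where they stood (value of joint stop_d above 0.1 m and velocity of joint stop_d between -0.01 and 0.01 m/s and value of joint release_d below 0.006 m and distance of wall_j from where it was at the start of the episode below 0.012 m and distance of each of dropper1_c, dropper2_c, jar_c, dropper3_c, mug_c, alu_bottle_c, carton_c from where it was at the start of the episode below 0.02 m and angle between each of dropper1_c, dropper2_c, jar_c, dropper3_c, mug_c, alu_bottle_c, carton_c's own z axis and vertical below 0.3 rad); the robot touches nothing.
It fails at once if a bottle or the jar in the racks is lifted, carried, shoved (20 mm) or tipped (0.3 rad) (distance of any of dropper1_c, dropper2_c, jar_c from where it was at the start of the episode above 0.02 m or angle between any of dropper1_c, dropper2_c, jar_c's own z axis and vertical above 0.3 rad).
It fails at once if another thing on the bench is lifted, shoved (20 mm) or tipped (0.3 rad) (distance of any of dropper3_c, mug_c, alu_bottle_c, carton_c from where it was at the start of the episode above 0.02 m or angle between any of dropper3_c, mug_c, alu_bottle_c, carton_c's own z axis and vertical above 0.3 rad).
It fails at once if the stop of the other rack is moved by more than 12 mm (distance of wall_j from where it was at the start of the episode above 0.012 m).
It also fails if it takes over 35 s, if anything falls off the work surface, if the arm or the gripper's body presses on something with over 40 N, if the wrist force passes 120 N, or if a joint passes its speed limit or range.

## Working session

There is one attempt and no reset: what is moved stays moved. The work goes in short steps, each a Python script; the robot and the scene stay as the last script left them, time stands still between calls to the robot, and variables do not carry over. Pictures are saved under pics/ and viewed, at most 10 in all, crops included, and the job is handed in when it is done.

```bash
mkdir -p pics; python3 - <<'E'
from cell import bot
import cv2,numpy as np
np.set_printoptions(precision=4,suppress=True)
for c in ("top","side"):
    im=bot.camera(c); cv2.imwrite(f"pics/{c}0.png",im[:,:,::-1])
    k=bot.calibration(c); print(c,k["mtx"],k["extrinsics"])
    for t in ("rack_d","rack_j","paddle_d","paddle_j","stop_d","dropper1_c","jar_c"):
        print(t,[(np.round(d["bbox"]).tolist(),round(d["confidence"],2)) for d in bot.search_frame(c,t)])
print(bot.read_clock(),bot.read_tool_rot())
E
```

```text
top [[583.2164   0.     325.3948]
 [  0.     583.2164 241.1302]
 [  0.       0.       1.    ]] [[-0.0203 -0.9995 -0.0229  0.0176]
 [-0.9806  0.0243 -0.1945  0.5555]
 [ 0.195   0.0185 -0.9806  1.3355]
 [ 0.      0.      0.      1.    ]]
rack_d [([249.0, 263.0, 119.0, 52.0], 0.87), ([235.0, 184.0, 121.0, 60.0], 0.81), ([158.0, 216.0, 32.0, 32.0], 0.46)]
rack_j [([249.0, 263.0, 119.0, 52.0], 0.87), ([235.0, 184.0, 121.0, 60.0], 0.81), ([158.0, 216.0, 32.0, 32.0], 0.46)]
paddle_d [([287.0, 264.0, 17.0, 16.0], 0.74), ([282.0, 189.0, 19.0, 18.0], 0.69)]
paddle_j [([287.0, 264.0, 17.0, 16.0], 0.74), ([282.0, 189.0, 19.0, 18.0], 0.69)]
stop_d [([284.0, 265.0, 28.0, 43.0], 0.96), ([279.0, 184.0, 32.0, 44.0], 0.56)]
dropper1_c [([333.0, 205.0, 15.0, 21.0], 0.64)]
jar_c [([338.0, 288.0, 16.0, 18.0], 0.58)]
side [[475.0323   0.     323.4946]
 [  0.     475.0323 243.7526]
 [  0.       0.       1.    ]] [[-0.7029 -0.7109 -0.023   0.3821]
 [-0.354   0.3777 -0.8556  0.2755]
 [ 0.6169 -0.5933 -0.5171  0.6102]
 [ 0.      0.      0.      1.    ]]
rack_d [([255.0, 249.0, 166.0, 125.0], 0.72), ([189.0, 224.0, 140.0, 108.0], 0.61)]
rack_j [([255.0, 249.0, 166.0, 125.0], 0.72), ([189.0, 224.0, 140.0, 108.0], 0.61)]
paddle_d [([247.0, 242.0, 17.0, 19.0], 0.67), ([315.0, 278.0, 21.0, 21.0], 0.52)]
paddle_j [([247.0, 242.0, 17.0, 19.0], 0.67), ([315.0, 278.0, 21.0, 21.0], 0.52)]
stop_d [([297.0, 273.0, 69.0, 47.0], 0.78), ([231.0, 238.0, 60.0, 44.0], 0.68)]
dropper1_c [([301.0, 218.0, 16.0, 44.0], 0.62)]
jar_c []
0.8 [-0.      0.1261  0.992  -0.    ]
```

```bash
python3 - <<'E'
import cv2
a=cv2.imread("pics/top0.png")[150:340,140:390];b=cv2.imread("pics/side0.png")[180:400,150:450]
cv2.imwrite("pics/topc.png",cv2.resize(a,None,fx=3.2,fy=3.1,interpolation=2));cv2.imwrite("pics/sidec.png",cv2.resize(b,None,fx=2.6,fy=2.6,interpolation=2))
E
```

```text
(no output)
```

View pics/topc.png

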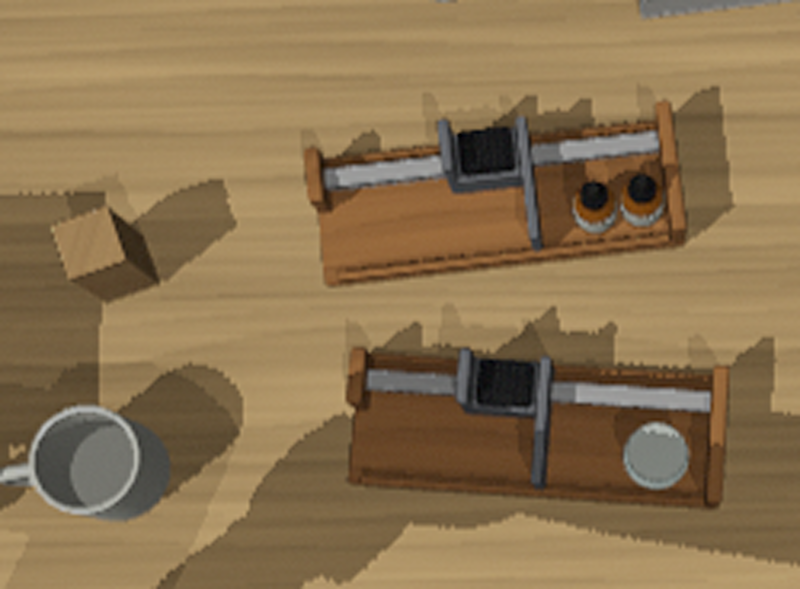

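View pics/sidec.png

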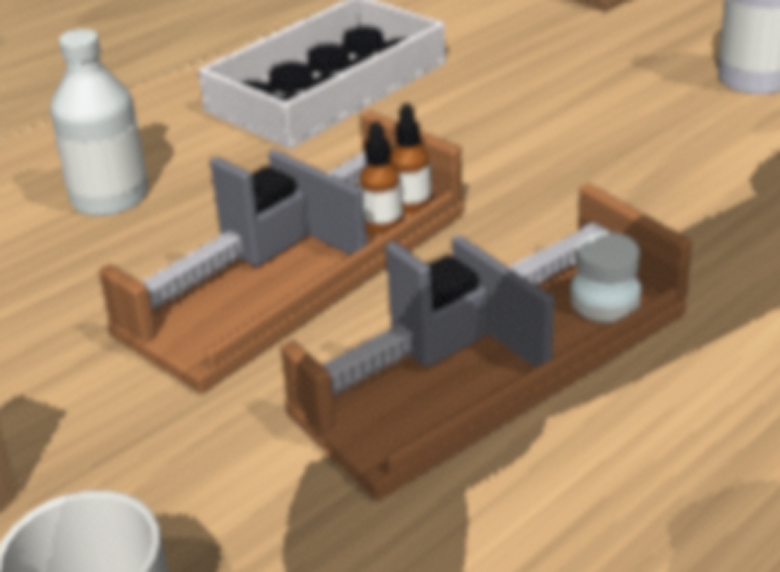

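View pics/top0.png

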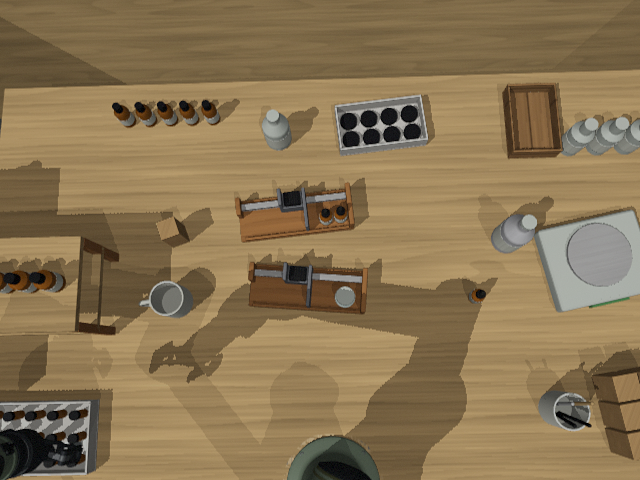

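The far rack holds the two droppers (topc about 595,205 and 640,200), its paddle at topc (487,150). Its end block is at the left (world +y). The jar is in the near rack.

```bash
cat > h.py <<'E'
from cell import bot
import cv2,numpy as np
from scipy.spatial.transform import Rotation as R
np.set_printoptions(precision=4,suppress=True)
def ray(cam,px,z,pose=None):
    k=bot.calibration(cam)
    if cam=="wrist":
        p,q=pose; T=np.eye(4); T[:3,:3]=R.from_quat(np.roll(q,-1)).as_matrix(); T[:3,3]=p
        C=T@k["hand_eye"]
    else: C=np.linalg.inv(k["extrinsics"])
    d=C[:3,:3]@np.linalg.inv(k["mtx"])@np.array([px[0],px[1],1.])
    o=C[:3,3]; return o+d*(z-o[2])/d[2]
def quat(yaw):   # tool down, tool y along rack x ; yaw = heading of rack x
    y=np.array([np.cos(yaw),np.sin(yaw),0]); z=np.array([0,0,-1.]); x=np.cross(y,z)
    return np.roll(R.from_matrix(np.c_[x,y,z]).as_quat(),1)
E
python3 - <<'E'
from h import *
f=lambda x,y:(140+x/3.2,150+y/3.1)
g=lambda x,y:(150+x/2.6,180+y/2.6)
print("paddle top",ray("top",f(487,150),.075),ray("side",g(273,190),.075))
print("bar",ray("top",f(340,177),.04),ray("top",f(645,147),.04))
print("front corners",ray("top",f(330,285),0),ray("top",f(683,243),0))
print("side front-left",ray("side",g(205,388),0),"right",ray("side",g(462,215),0))
print(bot.calibration("wrist")["hand_eye"])
for s in (1,-1):
  for dy in (0,.11): 
    p=ray("top",f(487,150),.075); print(bot.solve_ik([p[0],p[1]+dy,.07],quat(0.08 if s>0 else 3.22)))
E
```

```text
paddle top [0.6576 0.0818 0.075 ] [0.6399 0.0878 0.075 ]
bar [0.6483 0.1972 0.04  ] [ 0.6666 -0.0364  0.04  ]
front corners [0.5696 0.2107 0.    ] [ 0.5972 -0.0643  0.    ]
side front-left [0.5722 0.2072 0.    ] right [ 0.5956 -0.064   0.    ]
[[ 0.0011 -0.9474 -0.3202  0.0821]
 [ 1.      0.0011  0.0002  0.0008]
 [ 0.0002 -0.3202  0.9474 -0.1425]
 [ 0.      0.      0.      1.    ]]
[ 0.0125  0.6643 -0.0727  0.8338  0.      1.5033]
[0.1761 0.702  0.0004 0.8692 0.     1.6669]
[ 0.0125  0.6643 -0.0727  0.8338  0.     -1.6367]
[ 0.1761  0.702   0.0004  0.8692  0.     -1.4731]
```

```bash
python3 - <<'E'
from h import *
bot.set_gripper(0.0)
bot.move_pose([.652,.085,.22],quat(np.pi+.09))
p,q=bot.read_position(),bot.read_tool_rot()
im=bot.camera("wrist"); cv2.imwrite("pics/w1.png",im[:,:,::-1]); np.savez("w1.npz",p=p,q=q)
for t in ("paddle_d","stop_d"): print(t,[(np.round(d["bbox"],1).tolist(),d["confidence"]) for d in bot.search_frame("wrist",t)])
print(p,q,bot.read_clock())
E
```

```text
paddle_d [([492.7, 198.3, 62.1, 54.8], 0.76)]
stop_d [([469.3, 176.1, 164.6, 102.6], 0.9), ([280.7, 172.9, 120.1, 97.1], 0.77), ([287.6, 195.6, 39.3, 48.0], 0.45)]
[0.6519 0.0857 0.2201] [-0.0001  0.7384 -0.6743 -0.0001] 4.3167
```

View pics/w1.png

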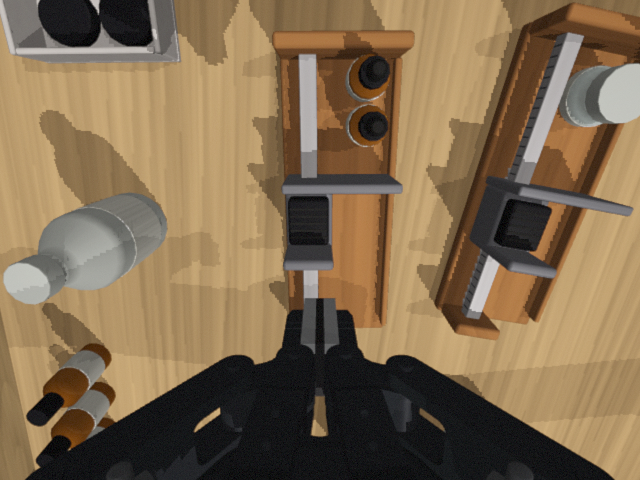

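The dropper rack is centred. Its paddle spans about u 288–329, v 195–246, the plate is at v≈185 and the wall top at v≈248–268. The fingertips show at (320,300).

```bash
python3 - <<'E'
from h import *
d=np.load("w1.npz"); P=(d["p"],d["q"])
r=lambda u,v,z: ray("wrist",(u,v),z,P)
print("paddle centre",r(308.5,220.5,.075),"edges",r(288,220,.075),r(329,220,.075),r(308,195,.075),r(308,246,.075))
print("bar line (z~.04)",r(307.5,60,.04),r(311.5,290,.04))
print("wall top ends",r(284,249,.102),r(333,249,.102), "plate top",r(284,192,.081),r(401,190,.081))
print("lane edge",r(398,60,.016),r(383,322,.016))
print("tip proj", r(320,300,.22))
E
python3 - <<'E'
import cv2
cv2.imwrite("pics/w1c.png",cv2.resize(cv2.imread("pics/w1.png")[160:310,260:420],None,fx=4,fy=4,interpolation=2))
E
```

```text
paddle centre [0.6617 0.082  0.075 ] edges [0.6786 0.0832 0.075 ] [0.6449 0.0801 0.075 ] [0.6638 0.0609 0.075 ] [0.6603 0.1043 0.075 ]
bar line (z~.04) [ 0.6737 -0.0418  0.04  ] [0.6531 0.1621 0.04  ]
wall top ends [0.6784 0.099  0.102 ] [0.6409 0.0955 0.102 ] plate top [0.6828 0.059  0.081 ] [0.5913 0.049  0.081 ]
lane edge [ 0.5966 -0.0524  0.016 ] [0.5712 0.2053 0.016 ]
tip proj [0.6528 0.0784 0.22  ]
```

View pics/w1c.png

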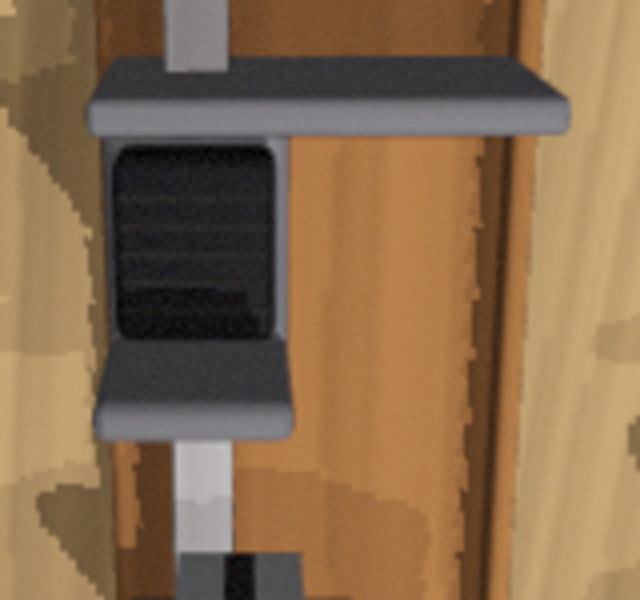

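```bash
python3 - <<'E'
from h import *
yaw=.095; ey=np.array([-np.sin(yaw),np.cos(yaw),0]); c=np.array([.662,.0825,0])
q=quat(np.pi+yaw); a=c+.002*ey; z=lambda h:np.array([0,0,h])
bot.move_pose(a+z(.13),q)
hit=bot.move_linear(a+z(.085),speed=.06,until_force=4)
print("early",hit,bot.read_position(),bot.read_ft_force())
if not hit:
    hit=bot.move_linear(a+z(.069),speed=.02,until_force=3)
    print("contact",hit,bot.read_position(),bot.read_ft_force())
    bot.move_linear(a+z(.068),speed=.02); bot.wait(.15)
    print("pressed",bot.read_position(),bot.read_ft_force(),bot.read_clock())
E
```

```text
early False [0.6621 0.0845 0.0852] [-0.0537  0.1709  0.135 ]
contact True [0.6618 0.0845 0.0738] [-0.0728 -0.2132  2.7773]
pressed [0.662  0.0846 0.0687] [-1.92    0.359   5.7931] 6.825
```

```bash
python3 - <<'E'
from h import *
yaw=.095; ey=np.array([-np.sin(yaw),np.cos(yaw),0]); c=np.array([.662,.0825,0])
a=c+.002*ey; z=lambda h:np.array([0,0,h])
bot.move_linear(a+z(.0665),speed=.02); bot.wait(.15)
print("pressed",bot.read_position(),bot.read_ft_force())
b=a+.02*ey+z(.0665)
print(bot.move_linear(b,speed=.03,until_force=12),bot.read_position(),bot.read_ft_force())
print(bot.read_clock())
im=bot.camera("wrist"); cv2.imwrite("pics/w2.png",im[:,:,::-1])
E
```

```text
pressed [0.662  0.0846 0.0674] [-2.3467 -0.2188  7.5644]
False [0.6602 0.1036 0.0673] [-1.3654 -2.3764  7.6066]
8.0417
```

```bash
python3 - <<'E'
from h import *
yaw=.095; ey=np.array([-np.sin(yaw),np.cos(yaw),0]); c=np.array([.662,.0825,0])
b=c+.15*ey+np.array([0,0,.0668])
hit=bot.move_linear(b,speed=.04,until_force=12)
p=bot.read_position(); print(hit,p,(p-c)@ey,bot.read_ft_force(),bot.read_clock())
im=bot.camera("wrist"); cv2.imwrite("pics/w3.png",im[:,:,::-1])
E
```

```text
True [0.6528 0.1886 0.068 ] 0.1064567409060598 [-0.0917 -2.0064  6.4525] 10.1167
```

View pics/w3.png

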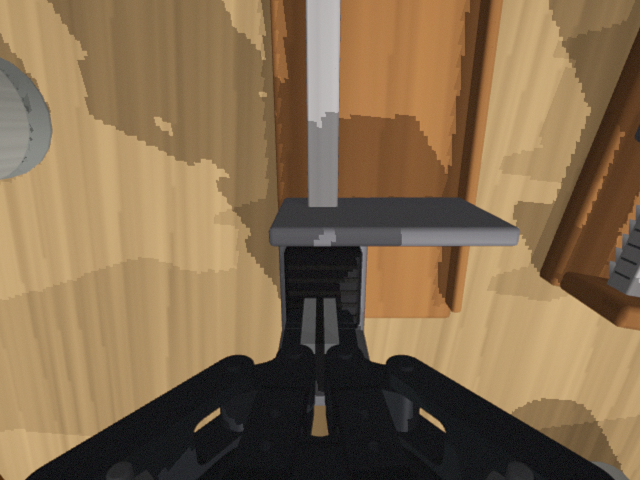

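The stop is near the board end (plate v≈235, board end v≈317), with the paddle still held down. I'll push again to confirm it meets the end block.

```bash
python3 - <<'E'
from h import *
yaw=.095; ey=np.array([-np.sin(yaw),np.cos(yaw),0]); c=np.array([.662,.0825,0])
for i in range(2):
    p=bot.read_position(); b=c+((p-c)@ey+.012)*ey+np.array([0,0,.0668])
    hit=bot.move_linear(b,speed=.02,until_force=14)
    p=bot.read_position(); print(hit,p,(p-c)@ey,bot.read_ft_force(),bot.read_clock())
bot.wait(.2); print(bot.read_ft_force())
p=bot.read_position(); bot.move_linear([p[0],p[1],.13],speed=.06)
bot.move_linear([p[0]+.004,p[1]-.06,.25],speed=.12)
P=(bot.read_position(),bot.read_tool_rot())
im=bot.camera("wrist"); cv2.imwrite("pics/w4.png",im[:,:,::-1]); np.savez("w4.npz",p=P[0],q=P[1]); print(bot.read_ft_force(),bot.read_clock())
E
```

```text
True [0.6528 0.1883 0.0682] 0.10621696369029719 [ 0.0255 -2.1363  4.6722] 10.5167
True [0.6528 0.1881 0.0683] 0.10598192065727095 [-1.1749 -1.651   4.6178] 10.8583
[-0.3163 -2.2007  5.1661]
[ 0.3096 -0.0975  0.0553] 13.5583
```

View pics/w4.png

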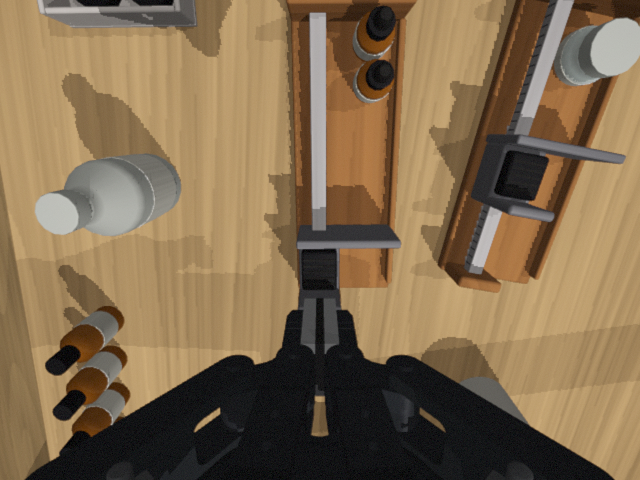

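```bash
python3 - <<'E'
from h import *
yaw=.095; ey=np.array([-np.sin(yaw),np.cos(yaw),0]); c=np.array([.662,.0825,0])
d=np.load("w4.npz"); P=(d["p"],d["q"])
r=lambda u,v,z,P=P:(ray("wrist",(u,v),z,P)-c)@ey
print("plate top +y edge",r(320,247,.081),"paddle",r(320,250,.076),r(320,290,.076),"board end",r(365,287,.016))
d=np.load("w1.npz"); Q=(d["p"],d["q"])
print("before: plate",r(308,193.5,.081,Q),"end",r(365,326,.016,Q))
bot.camera("top");im=bot.camera("top"); cv2.imwrite("pics/t2.png",cv2.resize(im[150:340,180:430,::-1],None,fx=3.2,fy=3.1,interpolation=2))
E
```

```text
plate top +y edge 0.06835689708592713 paddle 0.07289243100238847 0.11343790389215457 board end 0.13748323972469617
before: plate -0.02406302701230211 end 0.13584512026184822
```

View pics/t2.png

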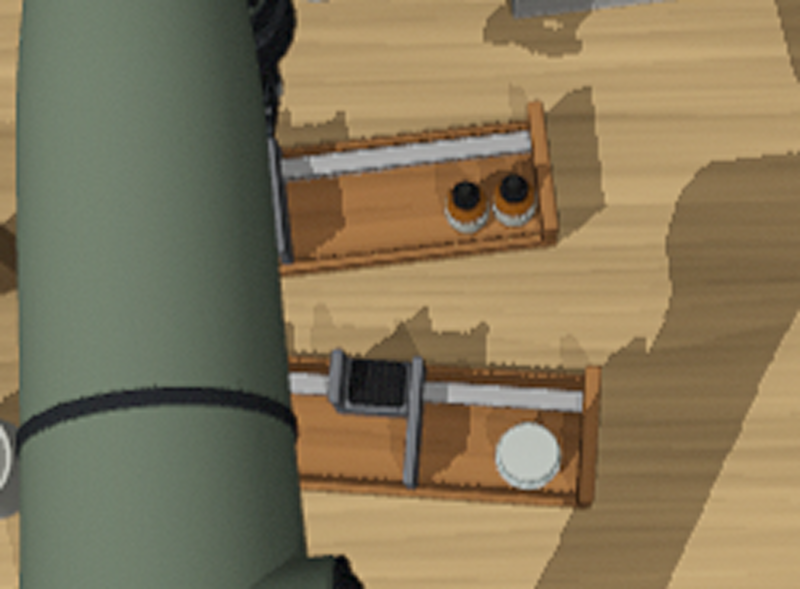

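```bash
python3 - <<'E'
import cv2
a=cv2.imread("pics/w4.png")[210:310,270:420];cv2.imwrite("pics/w4c.png",cv2.resize(a,None,fx=5,fy=5,interpolation=2))
E
```

```text
(no output)
```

View pics/w4c.png

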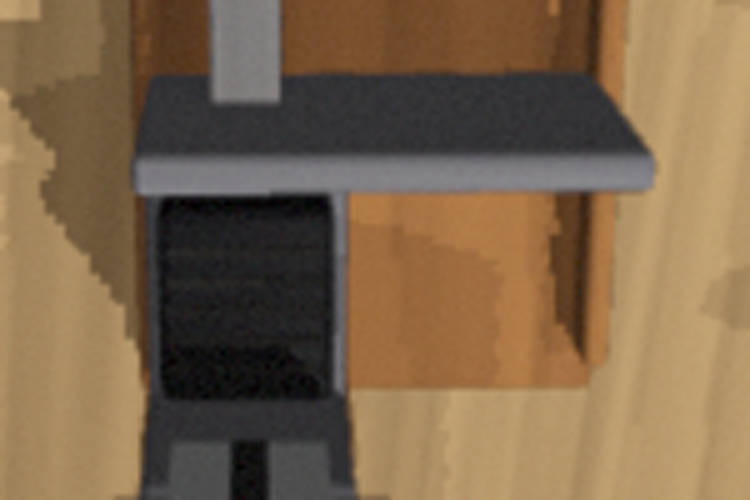

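```bash
python3 - <<'E'
from h import *
p=bot.read_position(); bot.move_linear([p[0],p[1],.32],speed=.12)
bot.goto_joints([1.184,.1,-.193,1.052,0,-1.5])
for n,(y,x) in dict(top=(150,140),side=(180,150)).items():
    globals()[n]=bot.camera(n)
a=cv2.resize(top[170:250,220:380,::-1],(640,320),interpolation=2);b=cv2.resize(side[215:335,180:340,::-1],(373,280),interpolation=2)
o=np.zeros((600,640,3),np.uint8);o[:320]=a;o[320:,:373]=b;cv2.imwrite("pics/fin.png",o);print(bot.read_clock())
E
```

```text
16.8333
```

View pics/fin.png

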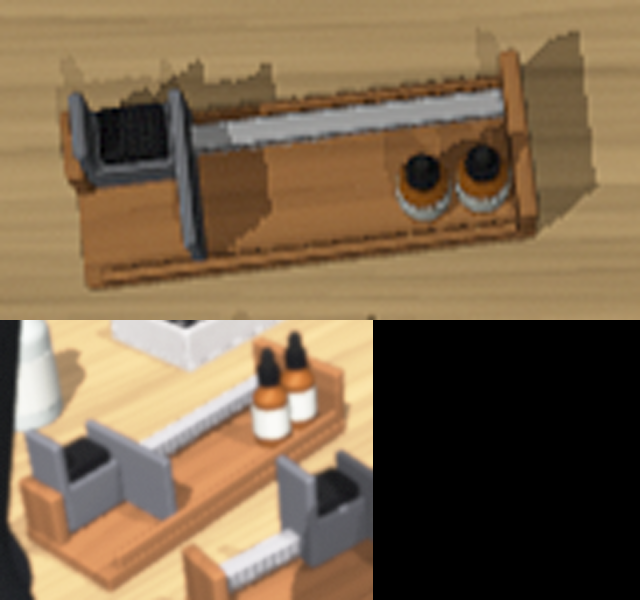

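The stop is against the end block (fin.png about 75–190, 100–180), the paddle is up and the bottles are standing.

```bash
python3 -c "
from cell import bot
print(bot.close_job(), bot.read_clock())"
```

```text
the job is handed in; nothing more can be done
the job is handed in; nothing more can be done
```

The dropper rack's stop now sits against its end block with the paddle up; the camera showed its bottles still standing and the arm is clear, and I handed the job in (no verdict came back).

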